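Gang up four blanks under the drilling template

ROBOT

A 7-joint arm with a two-finger parallel gripper is mounted at the origin on the work surface. World frame = base frame: x ahead of the robot, y to its left, z up, the work surface at z = 0. Lengths are in mm, angles in rad, forces in N, time in s.
With the tool pointing down it reaches from about 400 to 875 mm from the base axis. Payload 4.4 kg.
Tool frame: the origin (TCP) lies midway between the tips of the shut fingers; the grasp point (between the pads) lies 19 mm behind it (ctrl.pinch_z is the distance from the TCP to the grasp point, in mm); z points along the fingers, y is the line along which they close (so a half turn about z gives the same grasp; the last joint's range is limited). The gripper opens to 85 mm and grips with 20 to 120 N. Pads are 22 mm wide; open, the fingers measure 114 mm over their backs; the gripper's body (76 mm by 85 mm) begins 54 mm behind the grasp point. The pads swing forward as they close: fully open they stand 13 mm farther back than shut.
Start: joints at [1.262, 0.628, 0.038, 1.517, -0.027, 0.996, -0.02], TCP at [156.301, -630.942, 231.313] pointing down, gripper open.
Joint ranges: [-3.06, 3.06], [-0.37, 2.12], [-1.25, 1.32], [0.18, 2.47], [-1.1, 4.24], [0.23, 1.98], [-2.94, 2.94]. Speed limits (rad/s): [2.57, 2.57, 3.14, 3.14, 3.14, 3.14, 3.14].

INTERFACE

Orientations are given as [roll, pitch, yaw] about the fixed x, y, z axes, in that order (R = Rz(yaw) Ry(pitch) Rx(roll)).
In Python, from cell import read_state, cams, order, ctrl gives the robot as it stands.
- The arm moves only by the tool move_arm, never from a script. Its argument "targets" is text: rows parted by semicolons, each of 7 numbers parted by spaces: the gripper's target within -1 to 1 (fully open at 1, half-way at 0, shut at -1), then the shift along the tool's x, y, z in cm, then the turn, a rotation vector about the tool's x, y, z in degrees. A call has 1 to 5 rows; each row shifts and turns the commanded pose from where the row before left it, along the tool's axes as they then stand; what a row does not reach is not made up. A row lasts 1/12 s, in which the tool goes at most 41.7 mm and 7.16 degrees, less where a joint would pass 70% of its speed; a pose out of reach is approached as far as the arm can. A call with a gripper value outside its range is refused whole. The fingers move at their own pace and stop on an object; the grip force is fixed at half the most. Time passes only in rows, so rows that do not move let the fingers close. It gives the time, the measured TCP pose, the force, the opening and the grip force at its end, in the units of the state.
- read_state(): the state, without advancing time (a new reading comes with each control period).
- cams.get_image(name): name is "scene" or "top" or "wrist"; returns a dict with "color" (400x640x3 uint8, red, green, blue), "fovy" (degrees; the focal length in pixels is half the picture's height over the tangent of half this angle, whatever the lens; pixels are square), "cx", "cy" (the principal point, pixels), "rvec" (rotation vector, rad) and "tvec" (3), from world to camera coordinates, as OpenCV has them. Camera axes: x right, y down, z forward; pixel columns grow to the right and rows downward; lengths in mm; the calibration is good to about 2 mm. A picture is of the moment at which its call begins. There is no depth.
- order.finish_job(): hands the job in; it is judged then, once.
The state is a dict: "clock": time; "qpos": joint angles; "qd": joint speeds; "tau": joint torques, N m; "eef_pos": TCP position; "tool_rot": TCP orientation; "force": force on the tool from outside, world axes, zero at the start; "torque": the same for the moment, N m; "width": finger opening in mm; "gripper_force": force on a finger pad.
Only numpy, scipy, OpenCV 4.12 (cv2) and the standard library are available. Lean on these libraries where they do the work, as an engineer would, in place of code of your own. Each camera call takes 0.05 s, during which the arm holds its last target. There are 200 camera calls.

TASK

Push the loose row of four wooden blanks along the jig as one straight block, in between the guides and fully home against the end stop, sliding them without lifting any or letting the row bulge sideways or break up. Then, with the row home, swing the standing drilling template down flat over it and let go, leaving the other things on the bench where they are.

Things in the scene. Friction and masses are not known exactly. Their poses are not given: they have to be found in the camera images.
- jig: Gang drilling jig screwed to the bench: brown base board 150 x 520 x 12 mm. Origin: at bench level under the lane's middle line, 200 mm before the stop's face. Its y axis runs along the lane towards the end stop and hinge (the way to push; roughly to the robot's left), x across the lane, away from the robot, z up. Lane floor (board top) at z = 12 mm, board from y = -290 to 230 mm.
- mouth (a point): Lane floor where the guides' parallel part begins: x = 0, y = 30, z = 12 mm of the jig. The two dark wooden guides (inner faces 78 mm apart, tops at z = 38 mm, 14 mm thick) run from here to the stop; from y = 30 back to y = -7 mm they flare outwards to 105 mm apart. No guides before that. Sanded blanks on waxed wood: friction about 0.35.
- stop (a point): Middle of the aluminium end stop's face that the first blank must meet: x = 0, y = 200, z = 27 mm of the jig. The stop is 104 mm wide, its top at z = 40 mm.
- blank1: First blank (nearest the stop): pale wooden block with a pocket 44 x 26 x 18 mm deep in its top; 72 mm across the lane (its x), 50 mm along it (its y), 30 mm high, 50 to 105 g. Origin: centre of its underside. Blanks start on the lane one behind another, 4 to 12 mm apart, up to 5 mm off the middle and 3 degrees askew. Home, the four centres lie at jig y = 175, 125, 75, 25 mm, the row's tail face at y = 0.
- blank2: Second blank, like blank1.
- blank3: Third blank, like blank1.
- blank4: Fourth, tail blank, farthest from the stop; like blank1.
- leaf (a joint): Angle of the aluminium drilling template, hinged at the stop end of the jig (rad): 0 = closed flat over the row, 1.57 = upright, starts at 1.6 to 1.9 (leaning back, away from the row). The hinge is stiff: the template stays where it is left; moving it takes 0.1 to 0.9 N m (up to about 4 N at the tab).
- hinge (a point): Middle of the template's hinge axis, which runs across the lane (along the jig's x) over the stop: x = 0, y = 212, z = 47 mm of the jig. The template is a plate 6 mm thick and 104 mm wide centred on this axis; closed, it reaches 224 mm back along the lane to jig y = -12 mm, its underside 2 mm above the blanks. Brass bushings stand 2 mm proud of its top face.
- leaf_tab (a point): Middle of the outer edge of the red lift tab on the template's free edge: 239 mm from the hinge axis; the tab is 50 mm wide, 15 mm long, 6 mm thick.
- lip (a point): Middle of the lower edge of the lip under the template's free end: a bar 66 mm wide, 8 mm thick that, closed, drops 14 mm below the plate at jig y = -12 to -4 mm, just behind the last blank, so the template closes only if the row is home within 4 mm.
- tape: Red tape roll lying on the bench, 72 mm across, 24 mm high; bystander. Origin: centre of its underside.
- screwdriver: Screwdriver lying on the bench on the robot's side; bystander. Origin: centre of its underside.
- hub: Brass flanged hub, 80 mm across, 30 mm high, beyond the lane; bystander. Origin: centre of its underside.
- glue: White glue bottle, 60 mm across, 160 mm high; bystander. Origin: centre of its underside.
- mug: Blue mug, 80 mm across, 90 mm high; bystander. Origin: centre of its underside.
- panel: Wooden panel 180 x 260 x 22 mm with a brass hub on it; bystander. Origin: centre of its underside.
- caliper: Caliper lying on the bench, 200 mm long, 12 mm high; bystander. Origin: centre of its underside.

How it is judged (in metres and radians):
On the way:
1. the four blanks are home between the guides against the stop, while the template still stands open (over 1.0 rad) (y of blank1 in the frame of jig above 0.171 m and x of blank1 in the frame of jig between -0.006 and 0.006 m and angle between the y axis of each of blank1, blank2, blank3, blank4 and the y axis of jig, either way round below 0.06 rad and z of each of blank1, blank2, blank3, blank4 in the frame of jig below 0.016 m and y of blank2 in the frame of jig above 0.121 m and x of blank2 in the frame of jig between -0.006 and 0.006 m and y of blank3 in the frame of jig above 0.071 m and x of blank3 in the frame of jig between -0.006 and 0.006 m and y of blank4 in the frame of jig above 0.021 m and x of blank4 in the frame of jig between -0.006 and 0.006 m and value of joint leaf above 1 rad), for 0.2 s.
At the end, for the whole second after the job is handed in: All four blanks at rest on the lane floor between the guides, each within 4 mm of its home place along the jig (row tight against the stop), within 6 mm of the lane's middle and 0.06 rad of square; template closed flat (joint below 0.03 rad) (y of blank1 in the frame of jig above 0.171 m and x of blank1 in the frame of jig between -0.006 and 0.006 m and angle between the y axis of each of blank1, blank2, blank3, blank4 and the y axis of jig, either way round below 0.06 rad and z of each of blank1, blank2, blank3, blank4 in the frame of jig below 0.016 m and y of blank2 in the frame of jig above 0.121 m and x of blank2 in the frame of jig between -0.006 and 0.006 m and y of blank3 in the frame of jig above 0.071 m and x of blank3 in the frame of jig between -0.006 and 0.006 m and y of blank4 in the frame of jig above 0.021 m and x of blank4 in the frame of jig between -0.006 and 0.006 m and value of joint leaf below 0.03 rad and linear speed of each of blank1, blank2, blank3, blank4 below 0.02 m/s); the robot touches nothing.
It fails at once if a blank is lifted more than 10 mm off the lane floor (z of any of blank1, blank2, blank3, blank4 in the frame of jig above 0.022 m).
It fails at once if a blank is tipped by more than 0.25 rad (angle between any of blank1, blank2, blank3, blank4's own z axis and vertical above 0.25 rad).
It fails at once if the row buckles or splays: a blank gets more than 16 mm off the lane's middle or turns more than 0.25 rad (x of any of blank1, blank2, blank3, blank4 in the frame of jig above 0.016 m or x of any of blank1, blank2, blank3, blank4 in the frame of jig below -0.016 m or angle between the y axis of any of blank1, blank2, blank3, blank4 and the y axis of jig, either way round above 0.25 rad).
It fails at once if the row is broken up: neighbouring blanks more than 80 mm apart, centre to centre (distance between blank1 and blank2 above 0.08 m or distance between blank2 and blank3 above 0.08 m or distance between blank3 and blank4 above 0.08 m).
It fails at once if one of the other things on the bench (tape roll, screwdriver, brass hub, glue bottle, mug, panel, caliper) is moved more than 30 mm (distance of any of tape, screwdriver, hub, glue, mug, panel, caliper from where it was at the start of the episode above 0.03 m).
It also fails if it takes over 58 s, if anything falls off the work surface, if the arm or the gripper's body presses on something with over 40 N, if the wrist force passes 120 N, or if a joint passes its speed limit or range.

## Working session

There is one attempt and no reset: what is moved stays moved. The work goes in short steps, Python scripts to look and compute and a tool call to move; the robot and the scene stay as the last step left them, time stands still between calls to the robot, and variables do not carry over. Pictures are saved under pics/ and viewed, at most 10 in all, crops included, and the job is handed in when it is done.

Besides the shell and the picture viewer there is one more tool, called after "Emit:" in YAML: its name, and indented under it one key for each argument. move_arm: Moves the arm, as the interface text tells. Its arguments: {"type":"object","properties":{"targets":{"type":"string"}},"required":["targets"]}

```bash
mkdir -p pics; ls; cat > h.py <<'E'
import numpy as np, cv2
from cell import read_state, cams, order, ctrl
def shot(name, fn=None):
    d=cams.get_image(name)
    if fn: cv2.imwrite('pics/'+fn, d['color'][:,:,::-1])
    return d
def geo(d):
    f=d['color'].shape[0]/2/np.tan(np.radians(d['fovy'])/2)
    K=np.array([[f,0,d['cx']],[0,f,d['cy']],[0,0,1]])
    R=cv2.Rodrigues(np.array(d['rvec'],float))[0]; t=np.array(d['tvec'],float).ravel()
    return K,R,t
def ray(d,px,z):
    K,R,t=geo(d); px=np.atleast_2d(np.array(px,float))
    c=-R.T@t; v=(np.linalg.inv(K)@np.c_[px,np.ones(len(px))].T).T@R
    return c+v*((z-c[2])/v[:,2])[:,None]
def proj(d,P):
    K,R,t=geo(d); q=(np.atleast_2d(P)@R.T+t)@K.T
    return q[:,:2]/q[:,2:]
E
python3 - <<'E'
from h import *
import pickle
s=read_state(); print({k:np.round(v,3) for k,v in s.items()})
D={n:shot(n,n+'0.png') for n in('scene','top')}
pickle.dump(D,open('d0.pkl','wb'))
for n,d in D.items():
    K,R,t=geo(d); print(n,d['fovy'],d['cx'],d['cy'],-R.T@t)
E
```

```text
pics
{'clock': np.float64(0.0), 'qpos': array([ 1.262,  0.629,  0.038,  1.518, -0.027,  0.996, -0.02 ]), 'qd': array([ 0.001, -0.001,  0.   , -0.002, -0.002,  0.001,  0.   ]), 'tau': array([-1.0000e-03, -5.6340e+01,  1.2260e+00, -1.9345e+01,  1.1000e-02,
        1.1000e-02,  0.0000e+00]), 'eef_pos': array([ 156.141, -630.325,  230.395]), 'tool_rot': array([-3.14 ,  0.   ,  0.243]), 'force': array([0.112, 0.341, 0.276]), 'torque': array([ 0.014, -0.018, -0.045]), 'gripper_force': np.float64(0.0), 'width': np.float64(85.531)}
scene 49.4237532533981 323.5615425557048 199.3663169289815 [1102.80541328 -828.87856389  868.58490263]
top 45.327482597021046 317.95497740056953 195.2613361498383 [ 471.78754193    2.3624577  1471.26573032]
```

View pics/scene0.png

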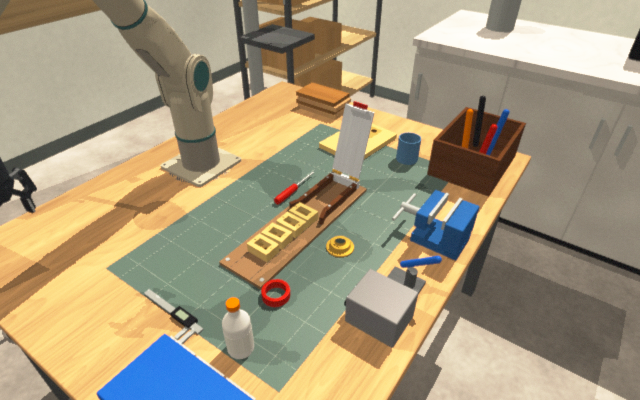

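View pics/top0.png

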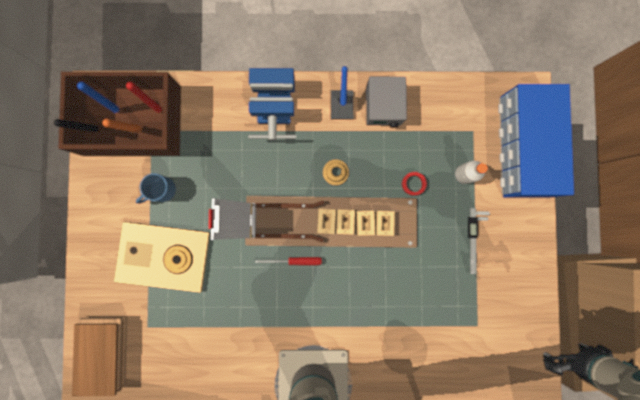

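The top view shows the jig at cols 246–417, rows 196–247 (push direction is image left). The four blanks are at cols 318–396, row ~222. The template stands at cols 210–255, with its red tab at col 212. The tape is at (414,183), and the screwdriver is at (255–322, 261).

```bash
python3 - <<'E'
from h import *
import pickle
D=pickle.load(open('d0.pkl','rb')); d=D['top']
im=d['color']; hsv=cv2.cvtColor(im,cv2.COLOR_RGB2HSV)
crop=im[180:270,200:430]; cv2.imwrite('pics/c0.png',cv2.resize(crop,None,fx=3.4,fy=3.4,interpolation=cv2.INTER_CUBIC)[:,:,::-1])
for p in [(320,215),(335,215),(410,222),(410,240),(300,222),(380,214),(430,300),(212,220)]: print(p,im[p[1],p[0]],hsv[p[1],p[0]])
# blanks: pale
m=((hsv[...,2]>185)&(hsv[...,1]>60)&(hsv[...,0]>12)&(hsv[...,0]<32)).astype(np.uint8); m[:195]=0;m[250:]=0;m[:,:300]=0;m[:,420:]=0
cs,_=cv2.findContours(m,cv2.RETR_EXTERNAL,cv2.CHAIN_APPROX_NONE)
for c in cs:
    if cv2.contourArea(c)>50:
        r=cv2.minAreaRect(c); q=ray(d,cv2.boxPoints(r),42); print('blank',cv2.contourArea(c),r,np.round(q.mean(0),1), np.round(ray(d,[r[0]],42),1))
# board: brown vs green mat
b=((hsv[...,0]<22)&(hsv[...,1]>60)).astype(np.uint8); b[:190]=0;b[252:]=0;b[:,:225]=0;b[:,440:]=0
cs,_=cv2.findContours(b,cv2.RETR_EXTERNAL,cv2.CHAIN_APPROX_NONE)
c=max(cs,key=cv2.contourArea); r=cv2.minAreaRect(c); print('board',r,np.round(ray(d,cv2.boxPoints(r),12),1))
E
```

```text
(320, 215) [224 192 131] [ 20 106 224]
(335, 215) [171 142 101] [ 18 104 171]
(410, 222) [162 127  96] [ 14 104 162]
(410, 240) [167 139 111] [ 15  86 167]
(300, 222) [150 117  92] [ 13  99 150]
(380, 214) [239 215 147] [ 22  98 239]
(430, 300) [113 127 112] [ 58  30 127]
(212, 220) [99 64 61] [ 2 98 99]
blank 386.0 ((385.5, 223.0), (24.0, 17.0), 90.0) [ 480.9 -214.1   42. ] [[ 480.8 -214.1   42. ]]
blank 396.0 ((365.5, 222.5), (25.0, 17.0), 90.0) [ 482.4 -154.4   42. ] [[ 482.4 -154.4   42. ]]
blank 378.0 ((345.39691162109375, 221.8553924560547), (16.530065536499023, 25.072450637817383), 3.1798300743103027) [484.4 -94.4  42. ] [[484.4 -94.4  42. ]]
blank 365.0 ((325.5, 221.0), (24.0, 17.0), 90.0) [487.1 -35.1  42. ] [[487.  -35.1  42. ]]
board ((330.7719421386719, 221.15313720703125), (171.07530212402344, 49.82398223876953), 0.7298431396484375) [[ 415.2  208.4   12. ]
 [ 566.3  207.7   12. ]
 [ 559.3 -314.8   12. ]
 [ 407.6 -310.7   12. ]]
```

View pics/c0.png

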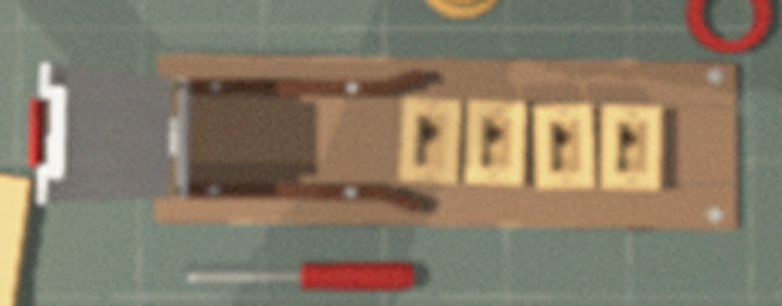

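The crop confirms it: the lane axis nearly follows the image row, the guides are at crop rows ~85 and ~188, and the blanks are nearly square. The board measures 520 × 151 mm as given. The jig origin is ≈ (487.4, −22), with the y axis tilted +0.8° towards +x. Approaching behind the tail blank.

Emit:
move_arm:
  targets: "0 1.4 -0.9 0.3 0 0 0;0 2.8 -1.8 0.7 0 0 0;0 2.8 -1.8 0.7 0 0 0;0 2.8 -1.8 0.7 0 0 0;0 2.8 -1.8 0.7 0 0 0"

```text
clock: 0.52
eef_pos: [259.8, -520.6, 199.7]
tool_rot: [-3.141, -0.0, 0.242]
force: [0.6, -0.3, 0.7]
width: 42.8
gripper_force: 0.0
```

Emit:
move_arm:
  targets: "0 2.8 -1.8 0.7 0 0 0;0 2.8 -1.8 0.7 0 0 0;0 2.8 -1.8 0.7 0 0 0;0 2.8 -1.8 0.7 0 0 0;0 2.8 -1.8 0.7 0 0 0"

```text
clock: 0.93
eef_pos: [374.1, -399.5, 164.8]
tool_rot: [-3.141, 0.0, 0.243]
force: [-0.3, -1.1, -0.5]
width: 42.7
gripper_force: 0.0
```

Emit:
move_arm:
  targets: "0 2.8 -1.8 0.7 0 0 0;0 2.8 -1.8 0.7 0 0 0;0 2.8 -1.8 0.7 0 0 0;0 2.8 -1.8 0.7 0 0 0;0 1.4 -1.2 0.6 0 0 0"

```text
clock: 1.35
eef_pos: [478.8, -285.2, 130.6]
tool_rot: [-3.14, -0.002, 0.247]
force: [0.2, 1.2, -0.0]
width: 42.7
gripper_force: 0.0
```

Emit:
move_arm:
  targets: "0 0 0 0 0 0 -6.9;0 0 0 0 0 0 -6.9;0 0 0 0 0 0 -6.9;0 0 0 0 0 0 -6.9;0 0 0 0 0 0 -6.9"

```text
clock: 1.77
eef_pos: [475.3, -289.0, 131.0]
tool_rot: [-3.141, 0.0, 0.851]
force: [0.6, -0.1, -0.3]
width: 42.7
gripper_force: 0.0
```

Emit:
move_arm:
  targets: "0 0 0 0 0 0 -6.9;0 0 0 0 0 0 -6.9;0 0 0 0 0 0 -6.9;0 0 0 0 0 0 -6.9;0 0 0 0 0 0 -6.9"

```text
clock: 2.18
eef_pos: [475.2, -289.1, 131.0]
tool_rot: [-3.141, -0.0, 1.453]
force: [-0.3, -0.2, -0.0]
width: 42.7
gripper_force: 0.0
```

Emit:
move_arm:
  targets: "0 0 0 0 0 0 -6;0 0 0.8 2.5 0 0 0;0 0 0 3 0 0 0;0 0 0 3 0 0 0;0 0 0 2 0 0 0"

```text
clock: 2.6
eef_pos: [482.2, -288.8, 23.8]
tool_rot: [-3.139, -0.001, 1.552]
force: [-0.3, -0.8, -0.2]
width: 42.7
gripper_force: 0.0
```

Emit:
move_arm:
  targets: "0 0 0 0.8 0 0 0;0 0 0 0 0 0 0"

```text
clock: 2.77
eef_pos: [482.1, -288.5, 16.3]
tool_rot: [-3.138, -0.002, 1.552]
force: [0.3, 0.6, 0.0]
width: 42.8
gripper_force: 0.0
```

```bash
python3 - <<'E'
from h import *
shot('wrist','w1.png'); d=shot('top'); s=shot('scene')
K,R,t=geo(s); p=proj(s,[[487,-270,30]])[0].astype(int); print(p)
c=s['color'][p[1]-70:p[1]+50,p[0]-60:p[0]+120]
a=cv2.resize(c,(540,360),interpolation=cv2.INTER_CUBIC)
cv2.imwrite('pics/s1.png',a[:,:,::-1])
print(read_state()['eef_pos'],read_state()['tool_rot'])
E
```

```text
[250 258]
[ 484.43518311 -289.67308865   19.42340638] [3.13974854e+00 7.61537141e-04 1.55177763e+00]
```

View pics/s1.png

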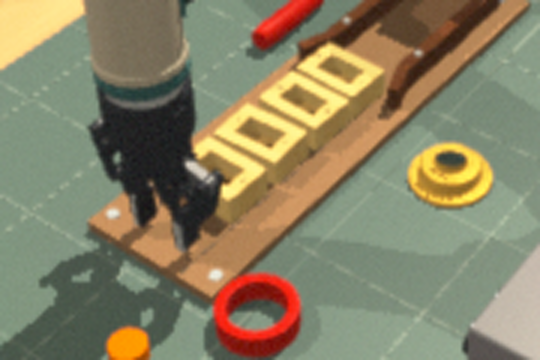

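View pics/w1.png

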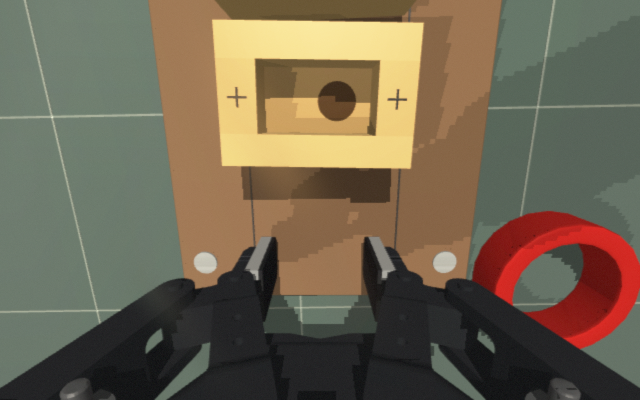

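The scene crop shows the fingers straddling the lane behind the tail blank. The wrist view shows the blank's tail face square and centred between the pads (blank cols 218–415, pads 265–378). Starting the push, slowly.

Emit:
move_arm:
  targets: "0 1 0 0.1 0 0 0;0 1 0 0.1 0 0 0;0 0.7 0 0 0 0 0;0 0.5 0 0 0 0 0;0 0.5 0 0 0 0 0"

```text
clock: 3.33
eef_pos: [484.6, -251.2, 16.7]
tool_rot: [3.141, 0.0, 1.553]
force: [0.2, -0.7, 0.6]
width: 42.2
gripper_force: 0.4
```

Emit:
move_arm:
  targets: "0 0.4 0 0 0 0 0;0 0.4 0 0 0 0 0;0 0.4 0 0 0 0 0;0 0.4 0 0 0 0 0;0 0.4 0 0 0 0 0"

```text
clock: 3.75
eef_pos: [484.6, -232.3, 16.3]
tool_rot: [3.141, 0.0, 1.551]
force: [0.5, -0.2, 0.1]
width: 42.6
gripper_force: 0.6
```

Emit:
move_arm:
  targets: "0 0.5 0 0 0 0 0;0 0.5 0 0 0 0 0;0 0.5 0 0 0 0 0;0 0.5 0 0 0 0 0;0 0.5 0 0 0 0 0"

```text
clock: 4.17
eef_pos: [485.1, -206.8, 16.3]
tool_rot: [3.142, -0.0, 1.552]
force: [0.5, -0.7, 0.0]
width: 42.5
gripper_force: 0.5
```

```bash
cat > bl.py <<'E'
from h import *
def blanks(fn=None):
    d=shot('top',fn); s=read_state()
    hsv=cv2.cvtColor(d['color'],cv2.COLOR_RGB2HSV)
    m=((hsv[...,2]>185)&(hsv[...,1]>60)&(hsv[...,0]>12)&(hsv[...,0]<32)).astype(np.uint8); m[:195]=0;m[250:]=0;m[:,:255]=0;m[:,420:]=0
    m2=np.argwhere(m)
    cs,_=cv2.findContours(m,cv2.RETR_EXTERNAL,cv2.CHAIN_APPROX_NONE)
    for c in cs:
        if cv2.contourArea(c)>40:
            r=cv2.minAreaRect(c); q=ray(d,[r[0]],42)[0]; q2=q[:2]-[487.4,-22.4]
            print('px',np.round(r[0],1),np.round(r[1],1),round(r[2],1),'jig x,y',np.round([q2[0]-.0138*q2[1],q2[1]],1))
    print(s['eef_pos'].round(1) if hasattr(s['eef_pos'],'round') else s['eef_pos'],np.round(s['force'],1),s['clock'])
    return d
E
python3 - <<'E'
from bl import *
blanks(); shot('wrist','w2.png')
E
```

```text
px [344.5 222. ] [67.9 25.9] 2.1 jig x,y [ -2.5 -69.4]
[ 485.2 -205.3   16.3] [-0.4  0.3 -0. ] 4.2167
```

View pics/w2.png

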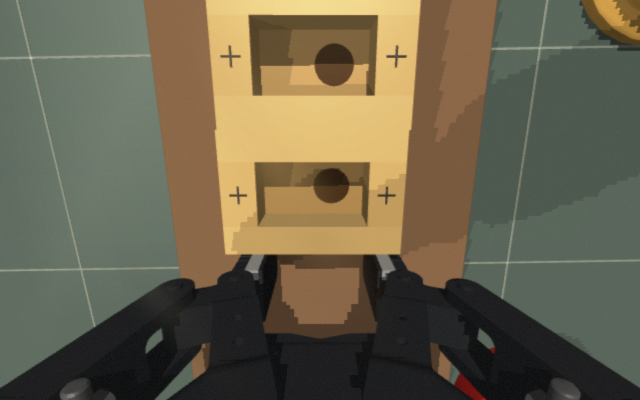

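The wrist view shows the row closed up tight and square, with the tail face at row 253 against both pads (cols 255 and 385). Pushing on with a slight sideways drift to centre the tail.

Emit:
move_arm:
  targets: "0 0.5 0.02 0 0 0 0;0 0.6 0.02 0 0 0 0;0 0.6 0.02 0 0 0 0;0 0.6 0.02 0 0 0 0;0 0.6 0.02 0 0 0 0"

```text
clock: 4.68
eef_pos: [486.6, -177.6, 16.3]
tool_rot: [-3.142, -0.0, 1.552]
force: [-0.3, -1.0, -0.8]
width: 42.6
gripper_force: 0.4
```

Emit:
move_arm:
  targets: "0 0.6 0.02 0 0 0 0;0 0.6 0.02 0 0 0 0;0 0.6 0.02 0 0 0 0;0 0.6 0.02 0 0 0 0;0 0.6 0.02 0 0 0 0"

```text
clock: 5.1
eef_pos: [488.2, -147.8, 16.3]
tool_rot: [-3.142, -0.0, 1.552]
force: [0.8, -0.8, -0.9]
width: 42.8
gripper_force: 0.4
```

Emit:
move_arm:
  targets: "0 0.6 0 0 0 0 0;0 0.6 0 0 0 0 0;0 0.6 0 0 0 0 0;0 0.6 0 0 0 0 0;0 0.6 0 0 0 0 0"

```text
clock: 5.52
eef_pos: [488.8, -117.8, 16.3]
tool_rot: [3.142, 0.0, 1.552]
force: [0.1, -0.6, -0.1]
width: 42.7
gripper_force: 0.4
```

```bash
python3 - <<'E'
from bl import *
blanks()
E
```

```text
px [315.5 221. ] [60.  25.7] 2.5 jig x,y [-0.5 17. ]
[ 488.9 -116.1   16.3] [0.5 1.2 0. ] 5.5667
```

Emit:
move_arm:
  targets: "0 0.6 -0.01 0 0 0 0;0 0.6 -0.01 0 0 0 0;0 0.6 -0.01 0 0 0 0;0 0.6 -0.01 0 0 0 0;0 0.6 -0.01 0 0 0 0"

```text
clock: 5.98
eef_pos: [488.8, -87.8, 16.4]
tool_rot: [3.142, 0.0, 1.552]
force: [0.7, -0.3, -0.1]
width: 42.5
gripper_force: 0.6
```

Emit:
move_arm:
  targets: "0 0.6 0 0 0 0 0;0 0.6 0 0 0 0 0;0 0.6 0 0 0 0 0;0 0.6 0 0 0 0 0;0 0.6 0 0 0 0 0"

```text
clock: 6.4
eef_pos: [489.4, -57.8, 16.3]
tool_rot: [3.142, 0.0, 1.552]
force: [0.1, -1.3, 1.4]
width: 42.9
gripper_force: 0.6
```

Emit:
move_arm:
  targets: "0 0.3 0 0 0 0 0;0 0.2 0 0 0 0 0;0 0.2 0 0 0 0 0;0 0.2 0 0 0 0 0;0 0.2 0 0 0 0 0"

```text
clock: 6.82
eef_pos: [489.6, -47.6, 16.3]
tool_rot: [-3.142, 0.0, 1.551]
force: [-1.0, -1.4, 0.5]
width: 42.6
gripper_force: 0.7
```

```bash
python3 - <<'E'
from bl import *
blanks(); shot('wrist','w3.png')
E
```

```text
px [301.5 220.5] [25. 31.] 90.0 jig x,y [ 0.4 58.8]
[489.6 -46.9  16.3] [ 0.4 -0.9  1. ] 6.8667
```

View pics/w3.png

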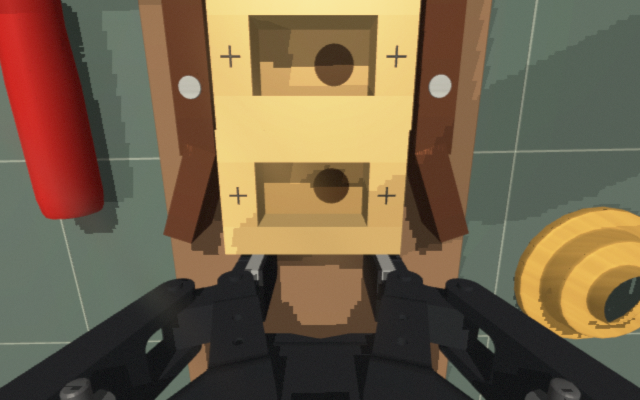

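The wrist view shows the row square between the guides (flare tips at (188,238) and (445,236)) and centred. There are about 12 mm left to home, so I'm pushing slowly until the force rises.

Emit:
move_arm:
  targets: "0 0.2 0 0 0 0 0;0 0.2 0 0 0 0 0;0 0.2 0 0 0 0 0;0 0.1 0 0 0 0 0;0 0.1 0 0 0 0 0"

```text
clock: 7.33
eef_pos: [489.7, -39.2, 16.3]
tool_rot: [-3.142, -0.0, 1.552]
force: [0.7, -2.3, 0.7]
width: 42.7
gripper_force: 0.5
```

Emit:
move_arm:
  targets: "0 0.1 0 0 0 0 0;0 0.1 0 0 0 0 0;0 0.1 0 0 0 0 0"

```text
clock: 7.58
eef_pos: [489.8, -36.7, 16.3]
tool_rot: [-3.142, 0.0, 1.552]
force: [0.4, -5.1, -0.6]
width: 42.6
gripper_force: 2.1
```

Emit:
move_arm:
  targets: "0 0.1 0 0 0 0 0;0 0.1 0 0 0 0 0"

```text
clock: 7.75
eef_pos: [489.7, -36.7, 16.4]
tool_rot: [-3.141, 0.003, 1.55]
force: [0.2, -8.8, -0.7]
width: 42.9
gripper_force: 4.5
```

Emit:
move_arm:
  targets: "0 0.1 0 0 0 0 0;0 0 0 0 0 0 0"

```text
clock: 7.92
eef_pos: [489.7, -36.7, 16.4]
tool_rot: [-3.141, 0.004, 1.549]
force: [0.8, -9.4, -1.0]
width: 42.9
gripper_force: 4.4
```

Firm stop at 9 N with no further motion. Backing off and checking.

Emit:
move_arm:
  targets: "0 -0.8 0 0 0 0 0;0 -1.2 0 0 0 0 0;0 -2 0 0 0 0 0;0 -1 0 -1.5 0 0 0;0 0 0 -3 0 0 0"

```text
clock: 8.33
eef_pos: [486.4, -85.8, 59.4]
tool_rot: [-3.135, 0.0, 1.548]
force: [1.8, -1.4, 0.5]
width: 43.2
gripper_force: 0.0
```

Emit:
move_arm:
  targets: "0 0 0 -3.5 0 0 0;0 0 0 -3.5 0 0 0;0 0 0 -2 0 0 0;-1 0 0 0 0 0 0"

```text
clock: 8.67
eef_pos: [491.9, -83.2, 155.5]
tool_rot: [3.133, 0.0, 1.552]
force: [0.5, 0.1, 0.9]
width: 31.7
gripper_force: 0.0
```

```bash
python3 - <<'E'
from bl import *
import pickle
w=shot('wrist','w4.png'); s=shot('scene'); d=blanks()
pickle.dump((w,s,d),open('d4.pkl','wb'))
print('wrist cam',geo(w)[0][0,0],(-geo(w)[1].T@geo(w)[2]).round(1))
# predicted: tail edge top corners at jig y 0, guide front tips
J=lambda x,y,z:[487.4+x+.0138*y,-22.4+y-.0138*x,z]
print(proj(w,[J(-36,0,42),J(36,0,42),J(-36,0,12),J(36,0,12),J(-36,50,42),J(36,50,42),J(-52.5,-7,38),J(52.5,-7,38)]).round(1))
# red tab in both
for n,I in(('scene',s),('top',d)):
    h=cv2.cvtColor(I['color'],cv2.COLOR_RGB2HSV); m=(((h[...,0]<8)|(h[...,0]>172))&(h[...,1]>110)&(h[...,2]>70)).astype(np.uint8)
    k,l,st,ce=cv2.connectedComponentsWithStats(m)
    for i in range(1,k):
        if st[i,4]>12: print(n,st[i],ce[i].round(1))
for th in(1.6,1.7,1.8,1.9):
    P=[J(0,212-239*np.cos(th),47+239*np.sin(th))]; P2=[J(0,212-231*np.cos(th),47+231*np.sin(th))]
    print(th,np.round(P2,0),proj(s,P2).round(1),proj(d,P2).round(1))
E
```

```text
px [303.5 221.5] [25. 35.] 90.0 jig x,y [-2.5 52.9]
[488.5 -83.2 151. ] [-0.9 -0.3 -0.1] 8.8167
wrist cam 308.0219034709723 [490.7 -18.9 296.6]
[[267.9 122.7]
 [357.7 122.2]
 [273.  122.2]
 [353.4 121.8]
 [264.6  54.7]
 [359.5  54.3]
 [248.8 131.6]
 [377.  130.9]]
scene [353 101  15   8  65] [360.  104.9]
scene [479 123  18  31 232] [487.9 138.1]
scene [274 183  21  22 208] [284.4 194.2]
scene [261 279  29  29 546] [275.2 292.5]
top [125  81  38  32 393] [143.   96.6]
top [402 172  25  24 285] [414.  183.2]
top [208 209   5  20  74] [210.  218.5]
top [288 257  34   9 262] [304.8 260.6]
1.6 [[490. 196. 278.]] [[349.5 109. ]] [[234.9 218.7]]
1.7 [[491. 219. 276.]] [[353.6 106.8]] [[225.7 218.6]]
1.8 [[491. 242. 272.]] [[357.5 105.3]] [[216.9 218.5]]
1.9 [[491. 264. 266.]] [[361.2 104.7]] [[208.5 218.5]]
```

View pics/w4.png

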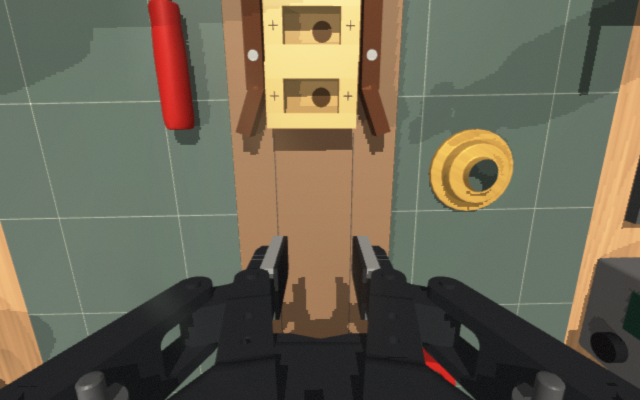

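The wrist view shows the tail face at row 128 between the flare tips (row ~135), straight and centred. That fits a home row, and the tab fits a leaf angle of ≈ 1.87 rad. I'll check the stop end from closer on the way to the template.

Emit:
move_arm:
  targets: "-1 1.5 0 -2 0 0 0;-1 3.5 0 -2 0 0 0;-1 3.5 0 -1 0 0 0;-1 3.5 0 0 0 0 0;-1 2 0 0 0 0 0"

```text
clock: 9.23
eef_pos: [491.0, 61.2, 200.7]
tool_rot: [-3.141, -0.002, 1.556]
force: [-0.6, 0.4, -0.2]
width: 0.1
gripper_force: 0.0
```

Emit:
move_arm:
  targets: "-1 0 0 0 0 0 0;-1 0 0 0 0 0 0;-1 0 0 0 0 0 0"

```text
clock: 9.48
eef_pos: [490.7, 55.7, 200.0]
tool_rot: [-3.139, 0.001, 1.552]
force: [1.0, -0.6, 0.3]
width: -0.2
gripper_force: 0.0
```

```bash
python3 - <<'E'
from bl import *
import pickle
w=shot('wrist'); pickle.dump(w,open('w5.pkl','wb'))
print(read_state()['eef_pos'],(-geo(w)[1].T@geo(w)[2]).round(1))
J=lambda x,y,z:[487.4+x+.0138*y,-25.4+y-.0138*x,z]
P=proj(w,[J(x,y,z) for z in(42,) for y in(200,150,100,50,0) for x in(-36,36)]); print(P.round(1).tolist())
print('stop top',proj(w,[J(-52,200,40),J(52,200,40)]).round(1).tolist())
c=w['color'][0:200,220:420]; c=cv2.convertScaleAbs(c,alpha=1.5,beta=20)
cv2.imwrite('pics/w5.png',cv2.resize(c,(600,600),interpolation=cv2.INTER_CUBIC)[:,:,::-1])
E
```

```text
[490.9166934   55.17628761 200.22126095] [491.2 120.1 341. ]
[[277.9, 54.6], [358.6, 54.1], [280.0, 112.9], [357.2, 112.4], [282.0, 166.1], [355.8, 165.7], [283.9, 214.9], [354.6, 214.6], [285.5, 259.9], [353.5, 259.6]]
stop top [[260.4, 55.1], [376.2, 54.4]]
```

View pics/w5.png

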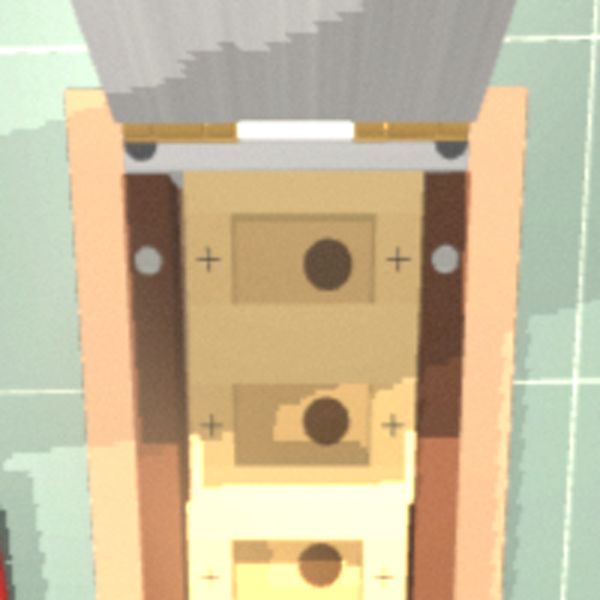

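The crop shows blank1 flush against the stop (stop edge and blank front both at crop row ~170), with no gaps between blanks and the row about 2 mm off centre. So the row is home, and the jig origin y refines to ≈ −26. Now over and behind the template.

Emit:
move_arm:
  targets: "-1 0 0 -2 0 0 0;-1 0.5 0 -3.5 0 0 0;-1 1 0 -3.5 0 0 0;-1 2 0 -3 0 0 0;-1 3 0 -1.2 0 0 0"

```text
clock: 9.95
eef_pos: [495.1, 118.3, 337.0]
tool_rot: [3.136, 0.001, 1.544]
force: [0.5, 0.6, 0.9]
width: 0.2
gripper_force: 0.0
```

Emit:
move_arm:
  targets: "-1 3.8 -0.1 0 0 0 0;-1 3.8 -0.1 0 0 0 0;-1 3.8 -0.1 0 0 0 0;-1 3.8 -0.1 0 0 0 0;-1 2.5 -0.1 0 0 0 0"

```text
clock: 10.37
eef_pos: [490.9, 301.1, 332.7]
tool_rot: [-3.141, -0.001, 1.552]
force: [-0.1, 0.2, 0.0]
width: -0.3
gripper_force: 0.0
```

Emit:
move_arm:
  targets: "-1 1.5 0 0 0 0 0;-1 0 0 0 0 0 0;-1 0 0 0 0 0 0"

```text
clock: 10.62
eef_pos: [491.9, 312.0, 332.5]
tool_rot: [-3.141, 0.002, 1.551]
force: [-0.5, -0.3, -0.4]
width: -0.3
gripper_force: 0.0
```

```bash
python3 - <<'E'
import numpy as np
r=222
f=lambda t:np.array([196.5-r*np.cos(t)+3*np.sin(t),47+r*np.sin(t)+3*np.cos(t)])
th=np.radians(np.linspace(90,0,21)); P=np.array([f(t) for t in th]); print(P[0])
D=np.diff(P,axis=0)
for t,p,d in zip(np.degrees(th[1:]),P[1:],D): print(round(t,1),p.round(0),'dx %.1f dz %.1f'%(d[0]/10,-d[1]/10))
E
```

```text
[199.5 269. ]
85.5 [182. 269.] dx -1.7 dz 0.0
81.0 [165. 267.] dx -1.7 dz 0.2
76.5 [148. 264.] dx -1.7 dz 0.3
72.0 [131. 259.] dx -1.7 dz 0.5
67.5 [114. 253.] dx -1.6 dz 0.6
63.0 [ 98. 246.] dx -1.6 dz 0.7
58.5 [ 83. 238.] dx -1.5 dz 0.8
54.0 [ 68. 228.] dx -1.5 dz 0.9
49.5 [ 55. 218.] dx -1.4 dz 1.1
45.0 [ 42. 206.] dx -1.3 dz 1.2
40.5 [ 30. 193.] dx -1.2 dz 1.3
36.0 [ 19. 180.] dx -1.1 dz 1.4
31.5 [  9. 166.] dx -1.0 dz 1.4
27.0 [  0. 150.] dx -0.9 dz 1.5
22.5 [ -7. 135.] dx -0.8 dz 1.6
18.0 [-14. 118.] dx -0.6 dz 1.6
13.5 [-19. 102.] dx -0.5 dz 1.7
9.0 [-22.  85.] dx -0.4 dz 1.7
4.5 [-25.  67.] dx -0.2 dz 1.7
0.0 [-26.  50.] dx -0.1 dz 1.7
```

Emit:
move_arm:
  targets: "-1 0 0 2 0 0 0;-1 0 0 3 0 0 0;-1 0 0 3 0 0 0;-1 0 0 1.2 0 0 0;-1 0 0 0 0 0 0"

```text
clock: 11.03
eef_pos: [490.9, 308.5, 238.0]
tool_rot: [-3.137, 0.006, 1.548]
force: [-0.5, -0.3, -0.4]
width: 0.1
gripper_force: 0.0
```

Emit:
move_arm:
  targets: "-1 -0.8 0 0 0 0 0;-1 -1.3 0 0 0 0 0;-1 -1.3 0 0 0 0 0;-1 -1.3 0 0 0 0 0;-1 -1.3 0 0 0 0 0"

```text
clock: 11.45
eef_pos: [491.3, 253.1, 243.0]
tool_rot: [3.138, -0.003, 1.551]
force: [1.5, 2.8, 2.8]
width: -0.3
gripper_force: 1.6
```

Emit:
move_arm:
  targets: "-1 -1.3 0 -0.7 0 0 0;-1 -1.3 0 -0.8 0 0 0;-1 -1.3 0 -0.8 0 0 0;-1 -0.9 0 -0.5 0 0 0"

```text
clock: 11.78
eef_pos: [489.4, 203.5, 270.3]
tool_rot: [3.141, 0.001, 1.55]
force: [-0.3, 2.6, -0.6]
width: -0.1
gripper_force: 1.1
```

Contact force is 2.6–2.8 N along +y, as expected for the stiff hinge. Following the arc down.

Emit:
move_arm:
  targets: "-1 -1.7 0 0 0 0 0;-1 -1.7 0 0.2 0 0 0;-1 -1.7 0 0.3 0 0 0;-1 -1.7 0 0.5 0 0 0;-1 -1.6 0 0.6 0 0 0"

```text
clock: 12.2
eef_pos: [488.2, 120.1, 254.2]
tool_rot: [3.14, 0.0, 1.551]
force: [0.3, 1.2, 0.8]
width: -0.4
gripper_force: 0.8
```

Emit:
move_arm:
  targets: "-1 -1.6 0 0.7 0 0 0;-1 -1.5 0 0.8 0 0 0;-1 -1.5 0 0.9 0 0 0;-1 -1.4 0 1.1 0 0 0;-1 -1.3 0 1.2 0 0 0"

```text
clock: 12.62
eef_pos: [486.6, 46.7, 206.8]
tool_rot: [3.14, 0.001, 1.551]
force: [0.7, 0.4, 1.2]
width: 0.3
gripper_force: 0.5
```

Emit:
move_arm:
  targets: "-1 -1.2 0 1.3 0 0 0;-1 -1.1 0 1.4 0 0 0;-1 -1 0 1.4 0 0 0;-1 -0.9 0 1.5 0 0 0;-1 -0.8 0 1.6 0 0 0"

```text
clock: 13.03
eef_pos: [485.4, -3.3, 134.3]
tool_rot: [3.141, 0.001, 1.551]
force: [0.6, 0.6, 0.2]
width: 0.3
gripper_force: 0.3
```

Emit:
move_arm:
  targets: "-1 -0.6 0 1.6 0 0 0;-1 -0.5 0 1.6 0 0 0;-1 -0.4 0 1.6 0 0 0;-1 -0.2 0 1.2 0 0 0;-1 0 0 0.6 0 0 0"

```text
clock: 13.45
eef_pos: [484.1, -20.1, 67.4]
tool_rot: [-3.139, 0.001, 1.55]
force: [-0.3, -1.2, 1.0]
width: 0.0
gripper_force: 0.3
```

Emit:
move_arm:
  targets: "-1 0 0 0.4 0 0 0;-1 0 0 0.4 0 0 0;-1 0 0 0.3 0 0 0;-1 0 0 0.2 0 0 0"

```text
clock: 13.78
eef_pos: [485.4, -18.3, 55.5]
tool_rot: [3.141, 0.0, 1.552]
force: [-0.4, -0.8, 1.3]
width: 0.2
gripper_force: 0.2
```

Emit:
move_arm:
  targets: "-1 0 0 0.2 0 0 0;-1 0 0 0.2 0 0 0;-1 0 0 0 0 0 0"

```text
clock: 14.03
eef_pos: [485.2, -18.2, 51.3]
tool_rot: [3.141, -0.0, 1.552]
force: [0.8, 0.4, -0.2]
width: -0.3
gripper_force: 0.0
```

Emit:
move_arm:
  targets: "-1 0 0 0.1 0 0 0;-1 0 0 0.1 0 0 0;-1 0 0 0.1 0 0 0"

```text
clock: 14.28
eef_pos: [485.4, -18.2, 49.8]
tool_rot: [3.141, 0.001, 1.552]
force: [-6.1, 1.3, 31.1]
width: 0.1
gripper_force: 15.5
```

Emit:
move_arm:
  targets: "-1 0 0 0.1 0 0 0;-1 0 0 0.1 0 0 0;-1 0 0 0 0 0 0"

```text
clock: 14.53
eef_pos: [485.4, -18.2, 49.7]
tool_rot: [3.139, 0.001, 1.552]
force: [-7.4, 1.3, 39.0]
width: -0.3
gripper_force: 19.5
```

Firm bottoming at TCP z = 49.7 mm, and the closed top face is at 50 mm. Lifting off and checking.

Emit:
move_arm:
  targets: "-1 0 0 -0.6 0 0 0;-1 0 0 -1.5 0 0 0;-1 0 0 -3 0 0 0;-1 0 0 -3.5 0 0 0;-1 0 0 -3.5 0 0 0"

```text
clock: 14.95
eef_pos: [484.4, -18.2, 168.4]
tool_rot: [-3.14, -0.0, 1.552]
force: [1.2, -0.5, -0.3]
width: -0.2
gripper_force: 0.0
```

Emit:
move_arm:
  targets: "-1 -3 0 -2 0 0 0;-1 -3.5 0 0 0 0 0;-1 -3.5 0 0 0 0 0;-1 -3.5 0 0 0 0 0;-1 -1.5 0 0 0 0 0"

```text
clock: 15.37
eef_pos: [481.4, -174.0, 187.5]
tool_rot: [3.141, 0.003, 1.546]
force: [-0.1, 0.7, -0.6]
width: -0.3
gripper_force: 0.0
```

```bash
python3 - <<'E'
from h import *
w=shot('wrist'); s=shot('scene'); print(read_state()['eef_pos'],read_state()['force'])
a=w['color'][0:300,140:500]
p=proj(s,[[487,50,40]])[0].astype(int); b=s['color'][p[1]-90:p[1]+80,p[0]-110:p[0]+110]
a=cv2.resize(a,(360,300)); b=cv2.resize(b,(388,300),interpolation=cv2.INTER_CUBIC)
cv2.imwrite('pics/fin.png',np.hstack([a,b])[:,:,::-1])
J=lambda x,y,z:[487.4+x+.0138*y,-26+y-.0138*x,z]
print('tab end closed',(proj(w,[J(-25,-27,50),J(25,-27,50),J(-52,-12,50),J(52,-12,50)])-[140,0]).round(1).tolist())
E
```

```text
[ 481.54440584 -172.34814535  187.17945958] [0.27043125 0.50920183 0.41718746]
tab end closed [[153.8, 46.4], [214.5, 45.7], [120.0, 26.6], [248.1, 25.0]]
```

View pics/fin.png

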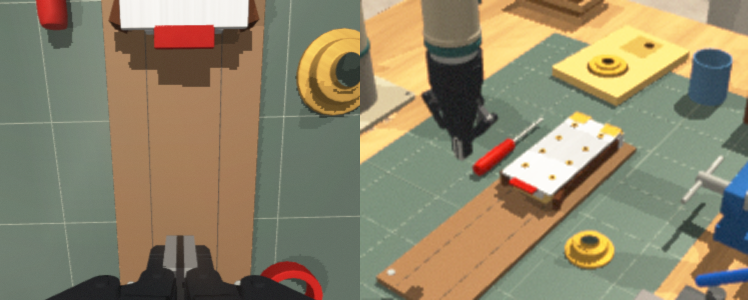

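The wrist view shows the closed tab's outer edge at row 47 (predicted 46). The scene view shows the template flat over the row, with the nearby bystanders unmoved. Handing in.

Emit:
move_arm:
  targets: "-1 0 0 0 0 0 0;-1 0 0 0 0 0 0;-1 0 0 0 0 0 0"

```text
clock: 15.72
eef_pos: [482.5, -166.4, 187.4]
tool_rot: [3.142, -0.001, 1.555]
force: [-0.5, 0.5, -0.4]
width: 0.2
gripper_force: 0.0
```

```bash
python3 -c "
from cell import order; print(order.finish_job())"
```

```text
the job is handed in; nothing more can be done
None
```

The row is home against the stop, the template is closed flat over it and the arm is clear; I handed the job in at about 16 s, and no verdict came back.

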